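Sort two nail stands by height and hold the cure lamp on the tall one

ROBOT

A 7-joint arm with a two-finger parallel gripper is mounted at the origin on the work surface. World frame = base frame: x ahead of the robot, y to its left, z up, the work surface at z = 0. Lengths are in m, angles in rad, forces in N, time in s.
With the tool pointing down it reaches from about 0.4 to 0.85 m from the base axis. Payload 10.4 kg.
Tool frame: the origin (TCP) lies at the very end of the fingers, on their centre line; the grasp point (between the pads) lies 19 mm behind it (arm.pinch_z is the distance from the TCP to the grasp point, in m); z points along the fingers, x is the direction in which the jaws open and shut, and the axes are right-handed (so a half turn about z gives the same grasp; the last joint's range is limited). The gripper opens to 87 mm and grips with 3 to 60 N. Pads are 19 mm wide; open, the fingers measure 117 mm over their backs; the gripper's body (75 mm by 190 mm) begins 51 mm behind the grasp point.
Start: joints at [-1.229, 0.332, -0.065, 1.46, 0.022, 1.35, -0.088], TCP at [0.223, 0.584, 0.223] pointing down, gripper open.
Joint ranges: [-2.6, 2.6], [-0.5, 2.12], [-1.47, 1.34], [0.16, 2.42], [-1.27, 4.41], [0.06, 2.06], [-2.6, 2.6]. Speed limits (rad/s): [2.22, 2.22, 2.79, 2.79, 3.14, 3.14, 3.14].

INTERFACE

Orientations are given as a 3x3 rotation matrix whose columns are the frame's x, y, z axes.
In Python, from station import arm, imaging gives the robot as it stands. The module is installed in compiled form; this text tells all that it offers.
- The arm moves only by the tool carry_out, never from a script. Its argument "steps" is a list of rows, each a list of 5 numbers: the shift along the tool's x, y, z in mm, then the turn about the tool's z in rad, then the opening, from 0 (shut) to 1 (fully open). In form: [[dx, dy, dz, yaw, gripper], ...]. A call has 1 to 12 rows; each row shifts and turns the commanded pose from where the row before left it, along the tool's axes as they then stand; what a row does not reach is not made up. A row lasts 1/12 s, in which the tool goes at most 41.7 mm and 7.16 degrees, less where a joint would pass 70% of its speed; a pose out of reach is approached as far as the arm can. A call is refused whole if a number of a shift passes 41.7 or a number of a turn 0.125, either way. A call with a gripper value outside its range is refused whole. The fingers move at their own pace and stop on an object; "force" is the grip in N (left out, the last holds). Time passes only in rows, so rows that do not move let the fingers close. It gives the time, the measured TCP pose, the force and the opening at its end, in the units of the state.
- arm.get_obs(): the state, without advancing time (a new reading comes with each control period).
- imaging.snapshot(name): name is "scene" or "side" or "wrist"; returns (picture, depth): 384x512x3 uint8, red, green, blue; 384x512 float32, m along the optical axis (not along the pixel's ray), 0 where there is no reading.
- imaging.camera_model(name): a dict with "intrinsics" (3x3 intrinsics, pixels), "position" and "attitude" of the camera in the world. Camera axes: x right, y up, looking along -z (the intrinsics and any distortion apply to the point x, -y, -z); pixel columns grow to the right and rows downward; lengths in m; the calibration is good to about 2 mm. A picture is of the moment at which its call begins: read the wrist's pose just before it. camera_model takes no time and is no camera call; for the wrist camera it gives the pose at the moment of the call.
- arm.hand_in(): hands the job in, once; it reports no verdict.
The state is a dict: "time_s": time; "joint_pos": joint angles; "joint_velocities": joint speeds; "tau": joint torques, N m; "ee_pos": TCP position; "ee_rot": TCP orientation; "force": force on the tool from outside, world axes, zero at the start; "moment": the same for the moment, N m; "gripper_width": finger opening in m.
Only numpy, scipy, OpenCV 4.12 (cv2) and the standard library are available. Lean on these libraries where they do the work, as an engineer would, in place of code of your own. Each camera call takes 0.05 s, during which the arm holds its last target.

TASK

Sort the two loose nail practice stands (pink nail with a dark blue spot): stand each one upright in the gap of the tray whose fixed stands are of its own height, and let go. Then lift the lamp pen out of its dock and hold it upright with its nose on the dark blue spot of the tall stand you have just placed, pressing gently so that the sprung nose is about half pushed in, without ever driving it in hard. Finish while still holding the pen there, and leave the bottle, the jar and the buffing block alone.

Things in the scene. Friction and masses are not known exactly. Their poses are not given: they have to be found in the camera images.
- tall_centre (a point): The loose TALL stand: round white practice stand, 75 mm high in all, 26 mm column on a grey foot 34 mm across and 6 mm high; on top a flat pink nail sample 16 x 24 x 3 mm with a dark blue spot 8 mm across. 80 g or so. This point is on its axis, half-way up (37.5 mm); z is its axis, up.
- tall_spot (a point): The dark blue spot in the middle of the top face of the loose tall stand, 75 mm above its underside.
- short_centre (a point): The loose SHORT stand: round white practice stand, 50 mm high in all, 26 mm column on a grey foot 34 mm across and 6 mm high; on top a flat pink nail sample 16 x 24 x 3 mm with a dark blue spot 8 mm across, otherwise just like the tall one. This point is on its axis, half-way up (25 mm).
- stand_tall: The same loose tall stand; origin at the centre of its underside.
- stand_short: The same loose short stand; origin at the centre of its underside.
- gap_tall (a point): The gap in the row of TALL stands: a fixed grey tray 60 x 200 mm with two white rails along its long sides (46 mm between them, tops 14 mm above the desk), holding two fixed 75 mm stands, with beige nails and no spot, 75 mm either side of the middle. This point is on the tray's floor, 4 mm above the desk, mid-way between the two fixed stands: the axis of the loose stand belongs here. x runs across the row, y along it, z up.
- gap_short (a point): The gap in the row of SHORT stands: an identical fixed tray holding two fixed 50 mm stands. Same point and axes.
- dock_rim (a point): Fixed round white charging dock, 42 mm across on a 68 mm foot, 75 mm high, with a 27 mm bore from the top. This point is the centre of its rim. The lamp pen hangs in the bore by its collar and lifts straight out (its nose is 60 mm deep).
- pen_grip (a point): The lamp pen, upright in the dock, 126 mm long, about 100 g. From the nose up: black rubber nose 14 mm across, 15 mm showing; aluminium barrel 22 mm; grey collar 34 mm across, 6 mm thick, its underside 60 mm above the nose's face; then a lilac grip 26 mm across and 60 mm long up to the top. This point is the middle of the lilac grip, on the axis, 96 mm above the nose's face; z is the axis, away from the nose.
- pen: The same lamp pen; origin on its axis, 96 mm below the middle of the grip, at the nose's face when the nose is fully out.
- nose_face (a point): Centre of the flat face of the pen's rubber nose; moves with the nose.
- nose (a joint): How far the sprung nose is pushed into the pen, m: 0 fully out, 0.012 fully in. It needs about 1 N to start and 0.35 N more per mm: about 3.2 N half-way in (6 mm), 5.3 N fully in.
- polish: Bystander: small dark red bottle with a black cap, 34 mm across, 85 mm high; origin under its centre.
- jar: Bystander: green glass jar with a metal lid, 60 mm across, 60 mm high; origin under its centre.
- buffer: Bystander: yellow nail buffing block, 95 x 26 x 26 mm, lying; origin under its centre.
Things that resemble listed ones, but are neither listed nor needed, are in the scene too. Leave any orange or purple look-alike of the stand_short alone.

How it is judged:
By the outcome, as a careful person would: the job done as asked, in the order asked, and still so for the second after the job is handed in, while the arm keeps its last pose, push and grip.
It also fails if it takes over 72 s, if anything falls off the work surface, if the arm or the gripper's body presses on something with over 40 N, if the wrist force passes 120 N, or if a joint passes its speed limit or range.

## Working session

There is one attempt and no reset: what is moved stays moved. The work goes in short steps, Python scripts to look and compute and a tool call to move; the robot and the scene stay as the last step left them, time stands still between calls to the robot, and variables do not carry over. Pictures are saved under pics/ and viewed, and the job is handed in when it is done.

Besides the shell and the picture viewer there is one more tool, called after "Call:" by a JSON object that holds its "fn" and its "kwargs", one argument or row to a line. carry_out: Moves the arm, as the interface text tells. Its arguments: {"type":"object","properties":{"steps":{"type":"array"},"force":{"type":"number"}},"required":["steps"]}

```bash
mkdir -p pics; cat > h.py <<'E'
import numpy as np, cv2
from station import arm, imaging
def snap(n,tag):
    m=imaging.camera_model(n); p,d=imaging.snapshot(n)
    np.savez('pics/%s.npz'%tag,p=p,d=d,K=m['intrinsics'],t=m['position'],R=m['attitude'])
    cv2.imwrite('pics/%s.png'%tag,p[:,:,::-1]); return p,d,m
def load(tag):
    z=np.load('pics/%s.npz'%tag); return z['p'],z['d'],dict(intrinsics=z['K'],position=z['t'],attitude=z['R'])
def ray(m,u,v):
    K=np.array(m['intrinsics']); r=np.array([(u-K[0,2])/K[0,0],(v-K[1,2])/K[1,1],1.0])
    return np.array(m['attitude'])@np.array([r[0],-r[1],-r[2]])
def onplane(m,u,v,z):
    r=ray(m,u,v); t=np.array(m['position']); return t+r*(z-t[2])/r[2]
def dp(m,d,u,v): return np.array(m['position'])+ray(m,u,v)*d[int(v),int(u)]
E
python3 - <<'E'
from h import *
for n in ['scene','side','wrist']:
    p,d,m=snap(n,n+'0'); print(n,m)
o=arm.get_obs(); print(o)
E
```

```text
scene {'intrinsics': array([[435.53134849,   0.        , 256.82951402],
       [  0.        , 435.53134849, 189.50223225],
       [  0.        ,   0.        ,   1.        ]]), 'position': array([ 1.0967671 , -0.70355484,  0.94356253]), 'attitude': array([[ 0.79010576, -0.40426932,  0.46075938],
       [ 0.61289846,  0.53256027, -0.58372514],
       [-0.00939997,  0.74360331,  0.66855498]])}
side {'intrinsics': array([[499.13696976,   0.        , 257.99684274],
       [  0.        , 499.13696976, 194.22657524],
       [  0.        ,   0.        ,   1.        ]]), 'position': array([0.38861802, 0.79434404, 1.08223853]), 'attitude': array([[-0.98227833,  0.13762391, -0.12723579],
       [-0.18704075, -0.7633929 ,  0.6182613 ],
       [-0.01204336,  0.63110295,  0.77560559]])}
wrist {'intrinsics': array([[304.64004256,   0.        , 256.05963757],
       [  0.        , 304.64004256, 192.32111128],
       [  0.        ,   0.        ,   1.        ]]), 'position': array([0.15605675, 0.60982424, 0.38306   ]), 'attitude': array([[ 0.35648372, -0.90058308, -0.24873574],
       [ 0.93430065,  0
[... 177 characters left out ...]
        1.34988606, -0.08851979]), 'joint_velocities': array([ 0.00325726, -0.00164759, -0.00075542, -0.00376735,  0.00221161,
       -0.00124782, -0.00086037]), 'tau': array([ 6.57579949e-04, -6.23625040e+01,  2.47735216e-02, -3.90142715e+01,
       -6.12141564e-02,  3.71938257e-02,  6.99319344e-05]), 'ee_pos': array([0.2228654 , 0.58362593, 0.22197316]), 'ee_rot': array([[ 3.56739498e-01,  9.34203847e-01, -3.20304392e-04],
       [ 9.34203363e-01, -3.56739640e-01, -9.52092442e-04],
       [-1.00371370e-03,  4.04195399e-05, -9.99999495e-01]]), 'force': array([-0.21556345,  0.50988332,  0.44810565]), 'moment': array([0.02030913, 0.03570134, 0.0109467 ]), 'gripper_width': 0.08704112913111864}
```

View pics/scene0.png

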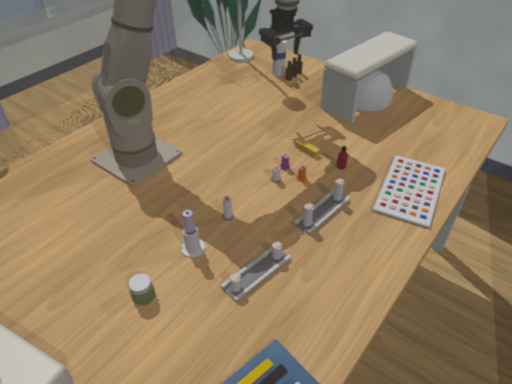

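View pics/side0.png

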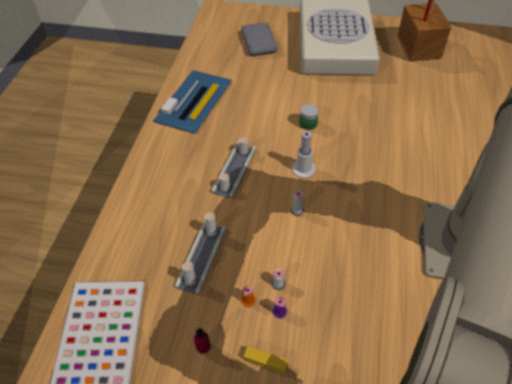

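View pics/wrist0.png

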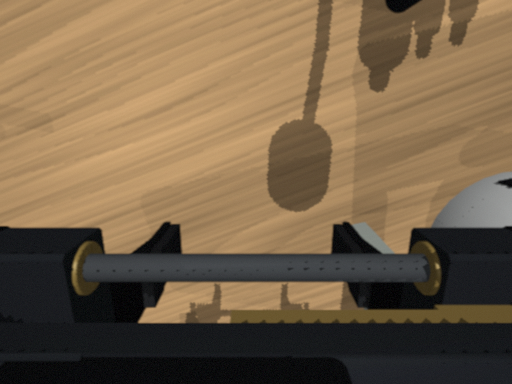

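The scene view shows the tall loose stand at about (227,207). Three short stands are clustered together: white (277,174), orange (302,173) and purple (285,162). The white one with a pink nail fits stand_short. In the side view, tall is at (297,203), white short (279,280), orange (249,297) and purple (280,308). I'll confirm this in enlarged crops.

```bash
python3 - <<'E'
from h import *
p,d,m=load('scene0'); a=cv2.resize(p[145:255,180:360],None,fx=4,fy=4,interpolation=cv2.INTER_CUBIC)
q,_,_=load('side0'); b=cv2.resize(q[125:325,170:330],None,fx=3.5,fy=3.5,interpolation=cv2.INTER_CUBIC)[:600]
cv2.imwrite('pics/ca.png',a[:,:,::-1]);cv2.imwrite('pics/cb.png',q[125:325,170:330][:,:,::-1].repeat(3,0).repeat(3,1))
E
```

```text
(no output)
```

View pics/ca.png

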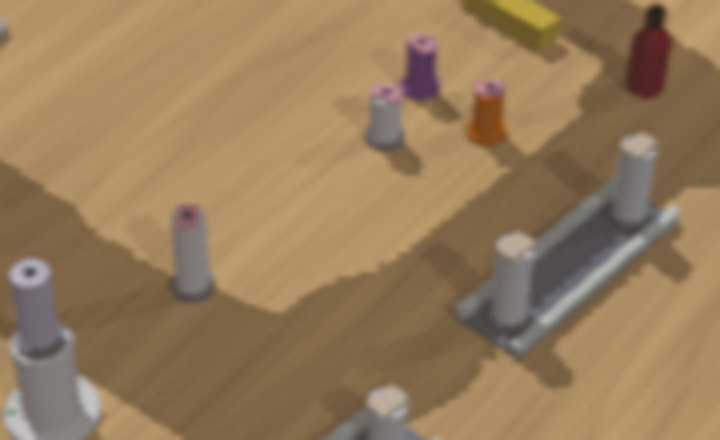

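View pics/cb.png

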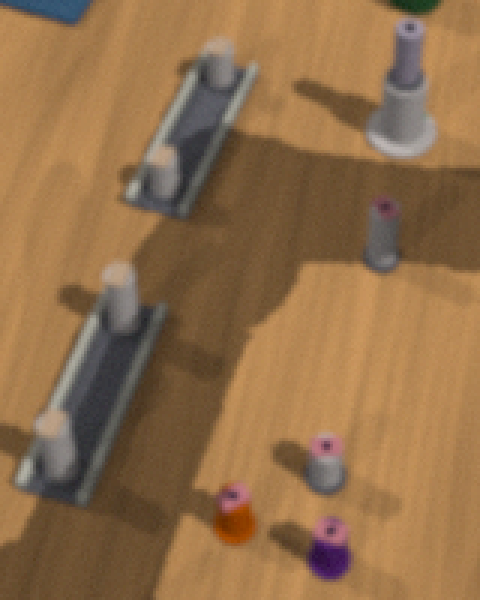

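The crops confirm it: the plain white short stand and the white tall stand are the loose ones. The upper-right tray in the scene view (near the bottle) holds tall stands, the other holds short ones. Next I'll measure.

```bash
python3 - <<'E'
from h import *
def cloud(m,d):
    v,u=np.mgrid[:384,:512]; K=m['intrinsics']
    r=np.stack([(u-K[0,2])/K[0,0],-(v-K[1,2])/K[1,1],-np.ones(u.shape)],-1)*d[...,None]
    return r@m['attitude'].T+m['position']
for tag in ['scene0','side0']:
    p,d,m=load(tag); X=cloud(m,d); print(tag)
    # elevated blobs
    mask=((X[...,2]>0.028)&(X[...,2]<0.2)&(d>0)&(X[...,0]>0.15)&(X[...,0]<1.0)&(abs(X[...,1])<0.6)).astype(np.uint8)
    n,lab,st,c=cv2.connectedComponentsWithStats(mask)
    for i in range(1,n):
        if st[i,4]<15: continue
        P=X[lab==i]; C=p[lab==i].mean(0); zt=np.percentile(P[:,2],97)
        T=P[P[:,2]>zt-0.004]
        print(c[i].round(0),st[i,4],'top %.3f'%zt,'xy top mean',T[:,:2].mean(0).round(4),'mid',((T[:,:2].max(0)+T[:,:2].min(0))/2).round(4),C.round(0))
    # dark blue spots
E
```

```text
scene0
[342. 155.] 133 top 0.085 xy top mean [0.6049 0.3847] mid [0.6037 0.3865] [84. 45. 40.]
[284. 158.] 66 top 0.052 xy top mean [0.4518 0.2687] mid [0.4511 0.2678] [129.  93. 105.]
[302. 169.] 68 top 0.051 xy top mean [0.5287 0.2537] mid [0.5272 0.2548] [144.  96.  74.]
[276. 170.] 69 top 0.052 xy top mean [0.4641 0.1976] mid [0.4642 0.1977] [147. 124. 122.]
[338. 187.] 141 top 0.080 xy top mean [0.6764 0.233 ] mid [0.6755 0.233 ] [132. 125. 120.]
[227. 204.] 140 top 0.077 xy top mean [ 0.4522 -0.0299] mid [ 0.4509 -0.0297] [130. 115. 110.]
[308. 212.] 155 top 0.081 xy top mean [0.6598 0.0834] mid [0.6581 0.083 ] [135. 127. 121.]
[189. 230.] 451 top 0.142 xy top mean [ 0.4546 -0.1857] mid [ 0.4541 -0.1853] [124. 118. 120.]
[276. 248.] 111 top 0.056 xy top mean [ 0.6609 -0.0707] mid [ 0.6607 -0.0709] [149. 140. 132.]
[234. 280.] 124 top 0.057 xy top mean [ 0.6396 -0.2204] mid [ 0.6396 -0.2195] [157. 148. 140.]
[140. 286.] 502 top 0.062 xy top mean [ 0.465  -0.3774] mid [ 0.4646 -0.3766] [150. 149. 143.]
side0
[168. 104.] 93 top 0.035 xy top mean [ 0.9125 -0.3575] mid [ 0.913  -0.3
[... 338 characters left out ...]
 mean [ 0.6619 -0.0678] mid [ 0.6623 -0.0677] [146. 134. 123.]
[297. 199.] 165 top 0.077 xy top mean [ 0.4536 -0.0272] mid [ 0.4532 -0.0278] [100.  84.  83.]
[209. 222.] 181 top 0.082 xy top mean [0.6613 0.0863] mid [0.66   0.0861] [143. 130. 120.]
[188. 271.] 211 top 0.080 xy top mean [0.6768 0.2362] mid [0.6768 0.2358] [142. 130. 120.]
[278. 276.] 130 top 0.053 xy top mean [0.4662 0.2002] mid [0.4664 0.2024] [152. 117. 119.]
[247. 293.] 132 top 0.053 xy top mean [0.5298 0.2563] mid [0.5307 0.2569] [147.  82.  62.]
[279. 304.] 134 top 0.053 xy top mean [0.451  0.2731] mid [0.4515 0.2734] [124.  73. 100.]
[200. 339.] 268 top 0.086 xy top mean [0.6057 0.3886] mid [0.6057 0.3881] [51. 14. 18.]
```

Both views agree to about 3 mm, and the heights and the 150 mm fixed-stand spacing match. Estimated positions:
- short (0.465, 0.199)
- tall (0.453, -0.0285)
- gap_tall (0.6685, 0.160)
- gap_short (0.651, -0.1435)
- pen (0.455, -0.184)

First I'll turn the jaws across the rows.

Call:
{"fn": "carry_out", "kwargs": {
  "steps": [
    [0,0,0,0.112,1],
    [0,0,0,0.112,1],
    [0,0,0,0.112,1],
    [0,0,0,0.112,1],
    [0,0,0,0.112,1],
    [0,0,0,0.112,1],
    [0,0,0,0.112,1],
    [0,0,0,0.112,1],
    [0,0,0,0.112,1],
    [0,0,0,0.112,1],
    [0,0,0,0.112,1],
    [0,0,0,0.112,1]
  ],
  "force": 20
}}

```text
time_s: 1.15
ee_pos: [0.2229, 0.5837, 0.2222]
ee_rot: [[0.99, -0.143, -0.0], [-0.143, -0.99, -0.001], [-0.0, 0.001, -1.0]]
force: [-0.4, -0.6, 0.1]
gripper_width: 0.0872
```

```bash
cat >> h.py <<'E'
def to(x,y,z,head=None):
    o=arm.get_obs(); R=np.array(o['ee_rot']); dlt=R.T@(np.array([x,y,z])-o['ee_pos'])*1000
    h=np.degrees(np.arctan2(R[1,0],R[0,0]))
    print('t',round(o['time_s'],2),'pos',np.round(o['ee_pos'],4),'head %.2f'%h,'zaxis',R[:,2].round(4),'tool delta mm',dlt.round(1),'yaw', None if head is None else round(np.radians(h-head),3),'F',np.round(o['force'],2),'w',round(o['gripper_width'],4))
E
python3 -c "
from h import *
to(.465,.199,.1,-8.1)"
```

```text
t 1.15 pos [0.2229 0.5837 0.2222] head -8.22 zaxis [-2.e-04 -6.e-04 -1.e+00] tool delta mm [294.7 346.1 122.4] yaw -0.002 F [-0.42 -0.6   0.14] w 0.0872
```

Call:
{"fn": "carry_out", "kwargs": {
  "steps": [
    [24.5,27,0,0,1],
    [24.5,27,0,0,1],
    [24.5,27,0,0,1],
    [24.5,27,0,0,1],
    [24.5,27,0,0,1],
    [24.5,27,0,0,1],
    [24.5,27,0,0,1],
    [24.5,27,0,0,1],
    [24.5,27,0,0,1],
    [24.5,27,5,0,1],
    [24.5,27,10,0,1],
    [24.5,27,10,0,1]
  ]
}}

```text
time_s: 2.15
ee_pos: [0.4704, 0.221, 0.1976]
ee_rot: [[0.991, -0.137, 0.001], [-0.137, -0.991, 0.001], [0.001, -0.001, -1.0]]
force: [1.3, 0.9, -0.4]
gripper_width: 0.0871
```

Call:
{"fn": "carry_out", "kwargs": {
  "steps": [
    [0,0,25,0,1],
    [0,0,10,0,1],
    [0,0,0,0,1]
  ]
}}

```text
time_s: 2.4
ee_pos: [0.4679, 0.2221, 0.1601]
ee_rot: [[0.991, -0.137, -0.004], [-0.137, -0.991, -0.002], [-0.004, 0.003, -1.0]]
force: [-1.5, 1.1, 0.7]
gripper_width: 0.0871
```

```bash
python3 -c "
from h import *
to(.465,.199,.1,-8.1)
snap('wrist','w1')"
```

```text
t 2.4 pos [0.4679 0.2221 0.1601] head -7.90 zaxis [-0.0039 -0.0024 -1.    ] tool delta mm [ 0.5 23.1 60.2] yaw 0.004 F [-1.47  1.13  0.66] w 0.0871
```

View pics/w1.png

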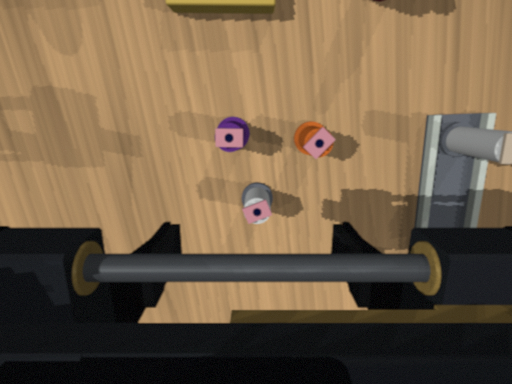

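The wrist view shows the short white stand between the fingers, with its spot at about (257,212). Purple is at (229,137) and orange at (319,142).

```bash
cat >> h.py <<'E'
def spot(p,m,u,v,z,r=9,thr=70):
    u,v=int(u),int(v); g=p[v-r:v+r+1,u-r:u+r+1].max(2); yy,xx=np.nonzero(g<thr)
    c=(u-r+xx.mean(),v-r+yy.mean()); print('spot px',np.round(c,1),len(xx)); return onplane(m,c[0],c[1],z)
E
python3 -c "
from h import *
p,d,m=load('w1')
P=spot(p,m,257,212,.05); print(P, dp(m,d,257,217))
to(P[0],P[1],.018,-8.1)"
```

```text
spot px [256.5 211.6] 31
[0.46634137 0.20106151 0.05      ] [0.46602101 0.19561811 0.04995482]
t 2.45 pos [0.4684 0.2231 0.1618] head -7.83 zaxis [-0.0022 -0.0011 -1.    ] tool delta mm [  1.3  21.9 143.8] yaw 0.005 F [ 0.5  -0.06  0.05] w 0.0867
```

Call:
{"fn": "carry_out", "kwargs": {
  "steps": [
    [1.3,11,10,0,1],
    [0,11,20,0,1],
    [0,0,25,0,1],
    [0,0,25,0,1],
    [0,0,25,0,1],
    [0,0,20,0,1],
    [0,0,12,0,1],
    [0,0,6,0,1],
    [0,0,0,0,1],
    [0,0,0,0,1]
  ]
}}

```text
time_s: 3.28
ee_pos: [0.4682, 0.2009, 0.0203]
ee_rot: [[0.991, -0.137, 0.001], [-0.137, -0.991, 0.001], [0.001, -0.001, -1.0]]
force: [0.3, 0.2, -0.5]
gripper_width: 0.0867
```

```bash
python3 -c "
from h import *
to(.4663,.2011,.018,-8.1)"
```

```text
t 3.28 pos [0.4682 0.2009 0.0203] head -7.87 zaxis [ 7.e-04  6.e-04 -1.e+00] tool delta mm [-1.9  0.1  2.3] yaw 0.004 F [ 0.28  0.16 -0.55] w 0.0867
```

Call:
{"fn": "carry_out", "kwargs": {
  "steps": [
    [-1.9,0,2,0,1],
    [0,0,0,0,0.5],
    [0,0,0,0,0.2],
    [0,0,0,0,0.1],
    [0,0,0,0,0],
    [0,0,0,0,0],
    [0,0,0,0,0],
    [0,0,0,0,0],
    [0,0,0,0,0]
  ],
  "force": 15
}}

```text
time_s: 4.03
ee_pos: [0.466, 0.2008, 0.0176]
ee_rot: [[0.99, -0.138, 0.0], [-0.138, -0.99, 0.0], [0.0, -0.0, -1.0]]
force: [0.2, -0.6, 0.8]
gripper_width: 0.0415
```

Call:
{"fn": "carry_out", "kwargs": {
  "steps": [
    [0,0,-10,0,0],
    [0,0,-20,0,0],
    [0,0,-30,0,0],
    [0,0,-30,0,0],
    [0,0,-20,0,0],
    [0,0,-10,0,0],
    [0,0,0,0,0]
  ]
}}

```text
time_s: 4.62
ee_pos: [0.4672, 0.2014, 0.14]
ee_rot: [[0.99, -0.138, 0.003], [-0.138, -0.99, 0.003], [0.003, -0.003, -1.0]]
force: [1.1, 0.4, -0.8]
gripper_width: 0.0018
```

```bash
python3 -c "
from h import *
to(.651,-.1435,.14,-8.1)"
```

```text
t 4.62 pos [0.4672 0.2014 0.14  ] head -7.91 zaxis [ 0.0033  0.0027 -1.    ] tool delta mm [ 2.296e+02  3.163e+02 -3.000e-01] yaw 0.003 F [ 1.11  0.38 -0.83] w 0.0018
```

The fingers were still closing (41 mm) when I lifted, so the grasp missed. I'll reopen and look again.

Call:
{"fn": "carry_out", "kwargs": {
  "steps": [
    [0,-22,-20,0,1],
    [0,0,0,0,1],
    [0,0,0,0,1],
    [0,0,0,0,1],
    [0,0,0,0,1],
    [0,0,0,0,1],
    [0,0,0,0,1],
    [0,0,0,0,1],
    [0,0,0,0,1],
    [0,0,0,0,1],
    [0,0,0,0,1],
    [0,0,0,0,1]
  ]
}}

```text
time_s: 5.62
ee_pos: [0.469, 0.2226, 0.1575]
ee_rot: [[0.991, -0.137, -0.0], [-0.137, -0.991, 0.0], [-0.0, -0.0, -1.0]]
force: [-0.7, -1.2, -0.2]
gripper_width: 0.0739
```

```bash
python3 -c "
from h import *
to(.4663,.2011,.018,-8.1)
snap('wrist','w2')"
```

```text
t 5.62 pos [0.469  0.2226 0.1575] head -7.90 zaxis [-0.e+00  1.e-04 -1.e+00] tool delta mm [  0.3  21.7 139.5] yaw 0.003 F [-0.73 -1.24 -0.22] w 0.0739
```

View pics/w2.png

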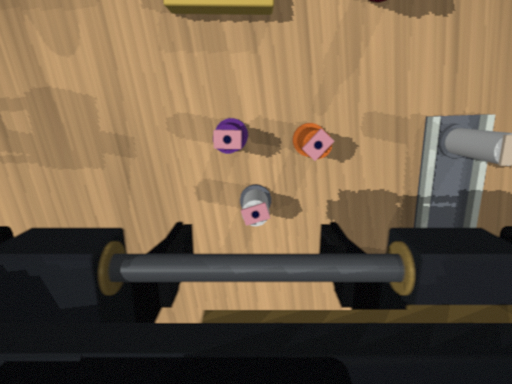

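The stand is undisturbed, spot at (255,214). The fingers move at about 80 mm/s, so I'll approach with the jaws part closed and wait for the grip.

```bash
python3 -c "
from h import *
p,d,m=load('w2')
P=spot(p,m,255,214,.05); print(P)
to(P[0],P[1],.018,-8.1)"
```

```text
spot px [255.  214.3] 31
[0.46614605 0.20031711 0.05      ]
t 5.67 pos [0.469  0.2226 0.1576] head -7.91 zaxis [ 1.e-04  1.e-04 -1.e+00] tool delta mm [  0.2  22.5 139.5] yaw 0.003 F [0.58 0.67 1.24] w 0.0779
```

Call:
{"fn": "carry_out", "kwargs": {
  "steps": [
    [-1,11,10,0,0.7],
    [-1,11,20,0,0.7],
    [0,0,25,0,0.7],
    [0,0,25,0,0.7],
    [0,0,25,0,0.7],
    [0,0,18,0,0.7],
    [0,0,11,0,0.7],
    [0,0,6,0,0.7],
    [0,0,0,0,0.7],
    [0,0,0,0,0.7]
  ]
}}

```text
time_s: 6.5
ee_pos: [0.4645, 0.2013, 0.0182]
ee_rot: [[0.99, -0.138, 0.001], [-0.138, -0.99, 0.0], [0.001, -0.001, -1.0]]
force: [0.1, 0.0, 1.2]
gripper_width: 0.0609
```

```bash
python3 -c "
from h import *
to(.4663,.2011,.018,-8.1)"
```

```text
t 6.5 pos [0.4645 0.2013 0.0182] head -7.91 zaxis [ 7.e-04  4.e-04 -1.e+00] tool delta mm [ 1.8 -0.   0.2] yaw 0.003 F [0.08 0.02 1.17] w 0.0609
```

Call:
{"fn": "carry_out", "kwargs": {
  "steps": [
    [1.8,0,0,0,0.4],
    [0,0,0,0,0.3],
    [0,0,0,0,0.2],
    [0,0,0,0,0.1],
    [0,0,0,0,0],
    [0,0,0,0,0],
    [0,0,0,0,0],
    [0,0,0,0,0],
    [0,0,0,0,0]
  ],
  "force": 15
}}

```text
time_s: 7.25
ee_pos: [0.4658, 0.2009, 0.0176]
ee_rot: [[0.99, -0.138, -0.0], [-0.138, -0.99, 0.0], [-0.0, -0.0, -1.0]]
force: [-0.3, -1.2, 2.2]
gripper_width: 0.0255
```

Gripped, 26 mm wide. Lifting.

Call:
{"fn": "carry_out", "kwargs": {
  "steps": [
    [0,0,0,0,0],
    [0,0,-10,0,0],
    [0,0,-20,0,0],
    [0,0,-30,0,0],
    [0,0,-30,0,0],
    [0,0,-20,0,0],
    [0,0,-10,0,0],
    [0,0,0,0,0]
  ]
}}

```text
time_s: 7.92
ee_pos: [0.4669, 0.2014, 0.1399]
ee_rot: [[0.99, -0.138, 0.003], [-0.138, -0.99, 0.003], [0.003, -0.003, -1.0]]
force: [0.6, 0.3, -0.2]
gripper_width: 0.0256
```

```bash
python3 -c "
from h import *
to(.651,-.1435,.14,-8.1)"
```

```text
t 7.92 pos [0.4669 0.2014 0.1399] head -7.92 zaxis [ 0.0031  0.0025 -1.    ] tool delta mm [229.9 316.3  -0.4] yaw 0.003 F [ 0.65  0.26 -0.19] w 0.0256
```

Call:
{"fn": "carry_out", "kwargs": {
  "steps": [
    [19,30,0,0,0],
    [19,31,0,0,0],
    [19,31,0,0,0],
    [19,31,0,0,0],
    [19,31,0,0,0],
    [19,31,0,0,0],
    [19,31,0,0,0],
    [19,31,0,0,0],
    [19,31,0,0,0],
    [19,31,0,0,0],
    [19,31,0,0,0],
    [19,31,0,0,0]
  ]
}}

```text
time_s: 8.92
ee_pos: [0.6402, -0.1994, 0.1353]
ee_rot: [[0.991, -0.137, -0.003], [-0.137, -0.991, 0.0], [-0.003, -0.0, -1.0]]
force: [0.4, -0.3, -0.1]
gripper_width: 0.0254
```

Call:
{"fn": "carry_out", "kwargs": {
  "steps": [
    [0,0,0,0,0],
    [0,0,0,0,0],
    [0,0,0,0,0]
  ]
}}

```text
time_s: 9.17
ee_pos: [0.6398, -0.1976, 0.1357]
ee_rot: [[0.99, -0.138, -0.003], [-0.138, -0.99, 0.001], [-0.003, -0.0, -1.0]]
force: [0.2, 0.9, -0.7]
gripper_width: 0.0256
```

```bash
python3 -c "
from h import *
to(.651,-.1435,.14,-8.1)
snap('wrist','w3')"
```

```text
t 9.17 pos [ 0.6398 -0.1976  0.1357] head -7.93 zaxis [-2.6e-03  6.0e-04 -1.0e+00] tool delta mm [  3.6 -55.2  -4.3] yaw 0.003 F [ 0.2   0.88 -0.65] w 0.0256
```

View pics/w3.png

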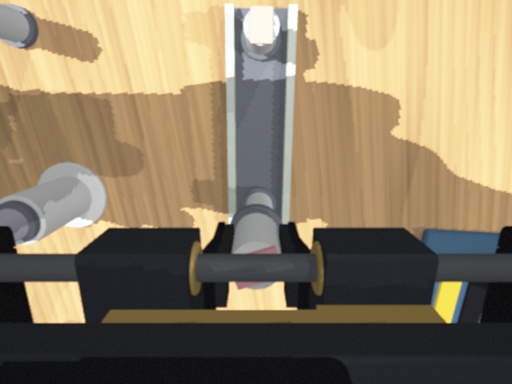

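The wrist view shows the short tray: far fixed stand top at (261,25), rails at columns ~232 and ~290, and the held stand at (258,230).

```bash
python3 - <<'E'
from h import *
p,d,m=load('w3')
g=p.astype(int).mean(2)
for r in (60,110,150,190): print(r,[int(x) for x in g[r,220:306]][::2])
v,u=np.mgrid[:60,230:300]
K=m['intrinsics']; r=np.stack([(u-K[0,2])/K[0,0],-(v-K[1,2])/K[1,1],-np.ones(u.shape)],-1)*d[:60,230:300,None]
X=r@m['attitude'].T+m['position']; z=X[...,2]
T=X[(z>.050)&(z<.06)]; print('top n',len(T),T.mean(0),(T.max(0)+T.min(0))/2, T.max(0)-T.min(0))
F=X[(z<.03)&(z>.012)]; print(F[:,1].max(),F.mean(0))
E
```

```text
60 [179, 185, 193, 251, 253, 253, 254, 208, 104, 103, 103, 104, 145, 166, 166, 165, 164, 152, 125, 124, 119, 105, 98, 103, 111, 121, 129, 139, 134, 102, 90, 85, 86, 125, 193, 197, 198, 194, 148, 143, 144, 140, 137]
110 [111, 109, 101, 137, 176, 176, 177, 158, 105, 102, 101, 102, 102, 103, 110, 111, 111, 110, 111, 111, 110, 111, 111, 110, 110, 110, 99, 93, 92, 88, 84, 84, 104, 177, 191, 191, 189, 143, 137, 138, 142, 144, 143]
150 [117, 108, 109, 119, 187, 190, 191, 181, 118, 108, 108, 108, 110, 110, 109, 107, 109, 110, 109, 107, 110, 109, 110, 110, 108, 109, 102, 90, 91, 88, 82, 87, 161, 192, 192, 189, 151, 138, 138, 138, 138, 137, 143]
190 [118, 109, 105, 108, 141, 155, 153, 150, 105, 89, 89, 89, 90, 89, 83, 88, 102, 104, 105, 107, 107, 106, 107, 100, 98, 100, 90, 87, 82, 82, 80, 127, 182, 185, 184, 158, 132, 128, 135, 138, 139, 139, 140]
top n 997 [ 0.66278208 -0.06894742  0.05266065] [ 0.66271092 -0.06894218  0.05289468] [0.02552276 0.02586775 0.00577269]
-0.04030143523958085 [ 0.6711587  -0.06783009  0.01432525]
```

```bash
python3 - <<'E'
from h import *
p,d,m=load('w3')
pts=[]
for r,a,b in ((60,225,296.5),(110,226,294),(150,227,292.5),(190,227.5,290.5)):
    A=onplane(m,a,r,.014);B=onplane(m,b,r,.014); pts.append((A+B)/2); print(A,B,np.linalg.norm(A-B),pts[-1])
q=np.polyfit([x[1] for x in pts],[x[0] for x in pts],1);print(q, np.polyval(q,-.0689),np.polyval(q,-.143),np.degrees(np.arctan(q[0])))
s=np.array([np.sin(np.arctan(q[0])),np.cos(np.arctan(q[0]))])
print('gap',np.array([.6627,-.0689])-.075*s)
E
```

```text
[ 0.62981499 -0.08213628  0.014     ] [ 0.69071549 -0.09062906  0.014     ] 0.06148981598317976 [ 0.66026524 -0.08638267  0.014     ]
[ 0.62386704 -0.12323686  0.014     ] [ 0.68423991 -0.13162683  0.014     ] 0.06095304760927115 [ 0.65405347 -0.12743184  0.014     ]
[ 0.61891777 -0.15873292  0.014     ] [ 0.67911046 -0.1670727   0.014     ] 0.06076768564468618 [ 0.64901412 -0.16290281  0.014     ]
[ 0.61313288 -0.19673866  0.014     ] [ 0.67313295 -0.20502486  0.014     ] 0.06056955103554043 [ 0.64313292 -0.20088176  0.014     ]
[0.14895306 0.67312522] 0.6628623589727023 0.6518249372338144 8.472091338846978
gap [ 0.65165043 -0.14308158]
```

Call:
{"fn": "carry_out", "kwargs": {
  "steps": [
    [1.5,-15,0,0.009,0],
    [1.3,-20,0,0,0],
    [1,-20,10,0,0],
    [0,0,20,0,0],
    [0,0,20,0,0],
    [0,0,20,0,0],
    [0,0,10,0,0],
    [0,0,0,0,0],
    [0,0,0,0,0]
  ]
}}

```text
time_s: 9.97
ee_pos: [0.6522, -0.1433, 0.0577]
ee_rot: [[0.989, -0.146, -0.0], [-0.146, -0.989, 0.0], [-0.001, -0.0, -1.0]]
force: [-0.2, -0.3, 0.2]
gripper_width: 0.0257
```

```bash
python3 -c "
from h import *
to(.6516,-.143,.0225,-8.5)"
```

```text
t 9.97 pos [ 0.6522 -0.1433  0.0577] head -8.37 zaxis [-5.e-04  4.e-04 -1.e+00] tool delta mm [-0.6 -0.2 35.2] yaw 0.002 F [-0.24 -0.29  0.18] w 0.0257
```

Call:
{"fn": "carry_out", "kwargs": {
  "steps": [
    [-0.6,0,12,0,0],
    [0,0,12,0,0],
    [0,0,6,0,0],
    [0,0,3,0,0],
    [0,0,1.5,0,0],
    [0,0,0.5,0,0],
    [0,0,0,0,0],
    [0,0,0,0,0]
  ]
}}

```text
time_s: 10.63
ee_pos: [0.652, -0.1442, 0.0229]
ee_rot: [[0.989, -0.147, 0.001], [-0.147, -0.989, -0.0], [0.001, -0.0, -1.0]]
force: [0.3, -0.0, -0.8]
gripper_width: 0.0252
```

```bash
python3 -c "
from h import *
to(.6516,-.143,.0216,-8.5)"
```

```text
t 10.63 pos [ 0.652  -0.1442  0.0229] head -8.43 zaxis [ 6.e-04 -0.e+00 -1.e+00] tool delta mm [-0.5 -1.1  1.3] yaw 0.001 F [ 0.3  -0.03 -0.77] w 0.0252
```

Call:
{"fn": "carry_out", "kwargs": {
  "steps": [
    [-0.4,-1,0,0,0],
    [0,0,0.7,0,0],
    [0,0,0.6,0,0],
    [0,0,0,0,0],
    [0,0,0,0,0]
  ]
}}

```text
time_s: 11.05
ee_pos: [0.6517, -0.1428, 0.0217]
ee_rot: [[0.989, -0.146, 0.001], [-0.146, -0.989, 0.0], [0.0, -0.0, -1.0]]
force: [-1.2, 1.3, 5.4]
gripper_width: 0.0255
```

Call:
{"fn": "carry_out", "kwargs": {
  "steps": [
    [0,0,0,0,0.35],
    [0,0,0,0,0.4],
    [0,0,0,0,0.5],
    [0,0,0,0,0.6],
    [0,0,0,0,0.7],
    [0,0,0,0,0.7],
    [0,0,-10,0,0.7],
    [0,0,-20,0,0.7],
    [0,0,-30,0,0.7],
    [0,30,-30,0,0.7],
    [0,30,-20,0,0.7],
    [0,0,0,0,0.7]
  ]
}}

```text
time_s: 12.05
ee_pos: [0.6425, -0.2106, 0.1373]
ee_rot: [[0.988, -0.154, 0.007], [-0.154, -0.988, -0.006], [0.008, 0.005, -1.0]]
force: [0.5, -2.1, 0.0]
gripper_width: 0.0606
```

```bash
python3 -c "
from h import *
to(.453,-.0285,.14,-8.5)
snap('wrist','w4')"
```

```text
t 12.05 pos [ 0.6425 -0.2106  0.1373] head -8.86 zaxis [ 0.0069 -0.0059 -1.    ] tool delta mm [-215.3 -150.7   -5.1] yaw -0.006 F [ 0.48 -2.13  0.04] w 0.0606
```

View pics/w4.png

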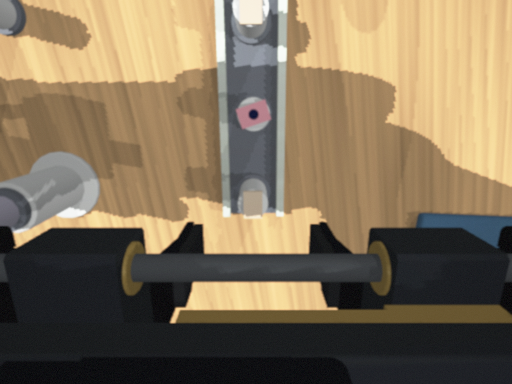

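The short stand stands upright in mid-tray, spot at (253,114), in line with the fixed stands. Next, the tall stand.

Call:
{"fn": "carry_out", "kwargs": {
  "steps": [
    [-18,-14,-10,0,0.7],
    [-18,-14,-10,0,0.7],
    [-18,-14,0,0,0.7],
    [-18,-14,0,0,0.7],
    [-18,-14,0,0,0.7],
    [-18,-14,0,0,0.7],
    [-18,-14,0,0,0.7],
    [-18,-14,0,0,0.7],
    [-18,-14,0,0,0.7],
    [-18,-14,0,0,0.7],
    [-18,-14,0,0,0.7],
    [-18,-20,0,0,0.7]
  ]
}}

```text
time_s: 13.1
ee_pos: [0.4534, 0.0023, 0.1508]
ee_rot: [[0.989, -0.147, 0.0], [-0.147, -0.989, 0.0], [0.0, -0.0, -1.0]]
force: [0.8, 0.5, 0.3]
gripper_width: 0.061
```

Call:
{"fn": "carry_out", "kwargs": {
  "steps": [
    [0,0,0,0,0.7],
    [0,0,0,0,0.7]
  ]
}}

```text
time_s: 13.27
ee_pos: [0.454, 0.0035, 0.1509]
ee_rot: [[0.99, -0.143, 0.0], [-0.143, -0.99, 0.001], [0.0, -0.001, -1.0]]
force: [0.3, 0.0, 0.8]
gripper_width: 0.0608
```

```bash
python3 -c "
from h import *
to(.453,-.0285,.14,-8.5)
snap('wrist','w5')"
```

```text
t 13.27 pos [0.454  0.0035 0.1509] head -8.25 zaxis [ 2.0e-04  1.2e-03 -1.0e+00] tool delta mm [ 3.6 31.8 10.9] yaw 0.004 F [0.27 0.04 0.8 ] w 0.0608
```

View pics/w5.png

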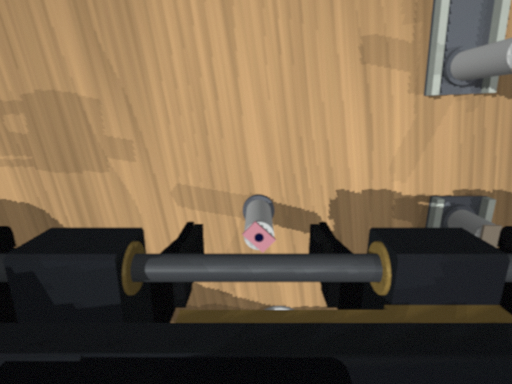

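The tall stand's spot is at (260,238), between the fingers.

```bash
python3 -c "
from h import *
p,d,m=load('w5')
P=spot(p,m,260,238,.075); print(P)
to(P[0],P[1],.036,-6.1)"
```

```text
spot px [258.7 237.2] 38
[ 0.45288401 -0.02821295  0.075     ]
t 13.32 pos [0.4545 0.0025 0.151 ] head -8.34 zaxis [ 6.e-04  6.e-04 -1.e+00] tool delta mm [  2.8  30.7 115. ] yaw -0.039 F [-0.05  0.14  0.52] w 0.0608
```

Call:
{"fn": "carry_out", "kwargs": {
  "steps": [
    [1.5,16,0,-0.02,0.7],
    [1.5,15,10,-0.02,0.7],
    [0,0,20,0,0.7],
    [0,0,25,0,0.7],
    [0,0,25,0,0.7],
    [0,0,20,0,0.7],
    [0,0,10,0,0.7],
    [0,0,5,0,0.7],
    [0,0,0,0,0.7],
    [0,0,0,0,0.7]
  ]
}}

```text
time_s: 14.15
ee_pos: [0.4539, -0.0294, 0.0364]
ee_rot: [[0.994, -0.107, 0.001], [-0.107, -0.994, -0.0], [0.001, -0.0, -1.0]]
force: [-0.3, 0.2, 0.4]
gripper_width: 0.0607
```

```bash
python3 -c "
from h import *
to(.4529,-.0282,.036,-6.1)"
```

```text
t 14.15 pos [ 0.4539 -0.0294  0.0364] head -6.16 zaxis [ 8.e-04 -1.e-04 -1.e+00] tool delta mm [-1.1 -1.1  0.4] yaw -0.001 F [-0.31  0.17  0.43] w 0.0607
```

Call:
{"fn": "carry_out", "kwargs": {
  "steps": [
    [-1.1,-1.1,0,0,0.4],
    [0,0,0,0,0.3],
    [0,0,0,0,0.2],
    [0,0,0,0,0.1],
    [0,0,0,0,0],
    [0,0,0,0,0],
    [0,0,0,0,0],
    [0,0,0,0,0],
    [0,0,0,0,0],
    [0,0,0,0,0]
  ],
  "force": 15
}}

```text
time_s: 14.98
ee_pos: [0.4522, -0.0279, 0.0357]
ee_rot: [[0.994, -0.107, -0.0], [-0.107, -0.994, 0.0], [-0.0, -0.0, -1.0]]
force: [0.2, 0.3, 0.8]
gripper_width: 0.0256
```

```bash
python3 -c "
from h import *
to(.4529,-.0282,.036,-6.1)"
```

```text
t 14.98 pos [ 0.4522 -0.0279  0.0357] head -6.13 zaxis [-1.e-04  1.e-04 -1.e+00] tool delta mm [ 0.7  0.2 -0.3] yaw -0.001 F [0.17 0.27 0.83] w 0.0256
```

Call:
{"fn": "carry_out", "kwargs": {
  "steps": [
    [0,0,-10,0,0],
    [0,0,-20,0,0],
    [0,0,-30,0,0],
    [0,0,-30,0,0],
    [10,-8,-25,0,0],
    [25,-20,-12,0,0],
    [28,-22,0,0,0],
    [28,-22,0,0,0],
    [28,-22,0,0,0],
    [28,-22,0,0,0],
    [28,-22,0,0,0],
    [20,-16,0,0,0]
  ]
}}

```text
time_s: 15.98
ee_pos: [0.6642, 0.1068, 0.1627]
ee_rot: [[0.994, -0.105, -0.0], [-0.105, -0.994, 0.0], [-0.0, -0.0, -1.0]]
force: [1.0, -0.2, -1.6]
gripper_width: 0.0255
```

Call:
{"fn": "carry_out", "kwargs": {
  "steps": [
    [0,0,0,0,0],
    [0,0,0,0,0],
    [0,0,0,0,0]
  ]
}}

```text
time_s: 16.23
ee_pos: [0.6622, 0.1036, 0.163]
ee_rot: [[0.994, -0.108, -0.0], [-0.108, -0.994, -0.001], [-0.0, 0.001, -1.0]]
force: [-0.9, -0.6, -1.7]
gripper_width: 0.0255
```

```bash
python3 -c "
from h import *
to(.6685,.16,.165,-6.1)
snap('wrist','w6')"
```

```text
t 16.23 pos [0.6622 0.1036 0.163 ] head -6.17 zaxis [-5.e-04 -8.e-04 -1.e+00] tool delta mm [  0.2 -56.8  -2.1] yaw -0.001 F [-0.87 -0.59 -1.73] w 0.0255
```

View pics/w6.png

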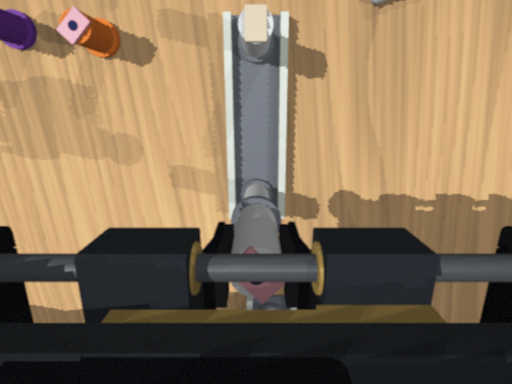

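The wrist view shows the tall tray with the far fixed stand top at (256,22), rails either side of column ~257, and the held stand in front.

```bash
python3 - <<'E'
from h import *
p,d,m=load('w6')
K=m['intrinsics']; v,u=np.mgrid[:384,:512]; r=np.stack([(u-K[0,2])/K[0,0],-(v-K[1,2])/K[1,1],-np.ones(u.shape)],-1)*d[...,None]
X=r@m['attitude'].T+m['position']; 
S=X[:60,225:300]; T=S[(S[...,2]>.073)&(S[...,2]<.085)]; print(len(T),(T.max(0)+T.min(0))/2,T.max(0)-T.min(0),T.mean(0))
g=p.astype(int).min(2); pts=[]
for rr in (90,120,150,180):
    row=g[rr,215:300]; b=np.nonzero(row>150)[0]+215; z=X[rr,:,2]; w=np.nonzero((z[215:300]>.009)&(z[215:300]<.03))[0]+215
    print(rr,list(row[5:25]),list(row[-30:]),w.min(),w.max())
    A=onplane(m,w.min(),rr,.014);B=onplane(m,w.max()+1,rr,.014);pts.append((A+B)/2);print(np.linalg.norm(A-B),pts[-1])
q=np.polyfit([x[1] for x in pts],[x[0] for x in pts],1);a=np.arctan(q[0]);print(np.degrees(a),np.polyval(q,.235),np.polyval(q,.16))
E
```

```text
1135 [0.67755375 0.23522926 0.07668509] [0.02556766 0.02604898 0.0071447 ] [0.67746403 0.23505163 0.07726751]
90 [np.int64(109), np.int64(107), np.int64(105), np.int64(105), np.int64(130), np.int64(180), np.int64(213), np.int64(219), np.int64(218), np.int64(219), np.int64(219), np.int64(213), np.int64(177), np.int64(112), np.int64(75), np.int64(71), np.int64(71), np.int64(74), np.int64(72), np.int64(74)] [np.int64(111), np.int64(110), np.int64(111), np.int64(110), np.int64(105), np.int64(104), np.int64(104), np.int64(105), np.int64(115), np.int64(167), np.int64(213), np.int64(226), np.int64(226), np.int64(225), np.int64(225), np.int64(223), np.int64(196), np.int64(137), np.int64(86), np.int64(73), np.int64(75), np.int64(76), np.int64(77), np.int64(76), np.int64(76), np.int64(78), np.int64(90), np.int64(104), np.int64(117), np.int64(118)] 226 287
0.05990870917980974 [0.67391269 0.19252426 0.014     ]
120 [np.int64(100), np.int64(99), np.int64(102), np.int64(103), np.int64(112), np.int64(140), np.int64(181), np.int64(208), np.int64(211), np.int64(211), np.int64(213), np.int64(208), np.
[... 1589 characters left out ...]
97), np.int64(199), np.int64(199), np.int64(195), np.int64(167), np.int64(108), np.int64(70), np.int64(62), np.int64(64), np.int64(65)] [np.int64(108), np.int64(106), np.int64(104), np.int64(104), np.int64(102), np.int64(101), np.int64(103), np.int64(127), np.int64(181), np.int64(214), np.int64(219), np.int64(218), np.int64(219), np.int64(217), np.int64(201), np.int64(152), np.int64(94), np.int64(72), np.int64(75), np.int64(73), np.int64(72), np.int64(71), np.int64(80), np.int64(100), np.int64(116), np.int64(120), np.int64(120), np.int64(119), np.int64(123), np.int64(123)] 228 285
0.060597648540811976 [0.66440844 0.10377001 0.014     ]
6.1122112702635425 0.6784612279296337 0.6704298726950134
```

gap_tall is at (0.6698, 0.1602); the rail midline and the fixed stand agree within 1 mm.

Call:
{"fn": "carry_out", "kwargs": {
  "steps": [
    [0.5,-15,0,0,0],
    [0.5,-21,0,0,0],
    [0.5,-21,10,0,0],
    [0,0,25,0,0],
    [0,0,25,0,0],
    [0,0,25,0,0],
    [0,0,15,0,0],
    [0,0,8,0,0],
    [0,0,0,0,0],
    [0,0,0,0,0],
    [0,0,0,0,0]
  ]
}}

```text
time_s: 17.2
ee_pos: [0.671, 0.1612, 0.0565]
ee_rot: [[0.994, -0.107, 0.002], [-0.107, -0.994, 0.001], [0.002, -0.001, -1.0]]
force: [0.2, -0.2, 0.1]
gripper_width: 0.0253
```

```bash
python3 -c "
from h import *
to(.6698,.1602,.0397,-6.1)"
```

```text
t 17.2 pos [0.671  0.1612 0.0565] head -6.14 zaxis [ 2.2e-03  9.0e-04 -1.0e+00] tool delta mm [-1.1  1.1 16.8] yaw -0.001 F [ 0.2  -0.16  0.12] w 0.0253
```

Call:
{"fn": "carry_out", "kwargs": {
  "steps": [
    [-1.1,1.1,6,0,0],
    [0,0,5,0,0],
    [0,0,3,0,0],
    [0,0,1.5,0,0],
    [0,0,0,0,0],
    [0,0,0,0,0]
  ]
}}

```text
time_s: 17.7
ee_pos: [0.6688, 0.1599, 0.0397]
ee_rot: [[0.994, -0.107, -0.0], [-0.107, -0.994, 0.0], [-0.0, -0.0, -1.0]]
force: [-3.0, -0.4, 4.8]
gripper_width: 0.0258
```

```bash
python3 -c "
from h import *
to(.6698,.1602,.0397,-6.1)"
```

```text
t 17.7 pos [0.6688 0.1599 0.0397] head -6.13 zaxis [-4.e-04  3.e-04 -1.e+00] tool delta mm [ 0.9 -0.4  0. ] yaw -0.001 F [-2.99 -0.41  4.83] w 0.0258
```

On the floor (4.8 N). Releasing and lifting.

Call:
{"fn": "carry_out", "kwargs": {
  "steps": [
    [0.5,0,0,0,0.35],
    [0,0,0,0,0.4],
    [0,0,0,0,0.5],
    [0,0,0,0,0.6],
    [0,0,0,0,0.7],
    [0,0,0,0,0.7],
    [0,0,-10,0,0.7],
    [0,0,-25,0,0.7],
    [0,0,-35,0,0.7],
    [0,30,-35,0,0.7],
    [0,30,-20,0,0.7],
    [0,0,0,0,0.7]
  ]
}}

```text
time_s: 18.7
ee_pos: [0.6659, 0.0951, 0.1678]
ee_rot: [[0.993, -0.115, 0.009], [-0.115, -0.993, -0.002], [0.009, 0.001, -1.0]]
force: [-0.2, -2.2, -0.2]
gripper_width: 0.061
```

Call:
{"fn": "carry_out", "kwargs": {
  "steps": [
    [0,0,-10,0,0.7],
    [0,0,0,0,0.7]
  ]
}}

```text
time_s: 18.87
ee_pos: [0.664, 0.1034, 0.1732]
ee_rot: [[0.994, -0.107, 0.002], [-0.107, -0.994, 0.001], [0.002, -0.002, -1.0]]
force: [0.9, 1.0, 0.4]
gripper_width: 0.061
```

```bash
python3 -c "
from h import *
to(.455,-.184,.2,-6.1)
p,d,m=snap('wrist','w7')
snap('scene','s7')"
```

```text
t 18.87 pos [0.664  0.1034 0.1732] head -6.14 zaxis [ 0.0023  0.0013 -1.    ] tool delta mm [-177.   308.1  -27.7] yaw -0.001 F [0.91 1.04 0.45] w 0.061
```

View pics/w7.png

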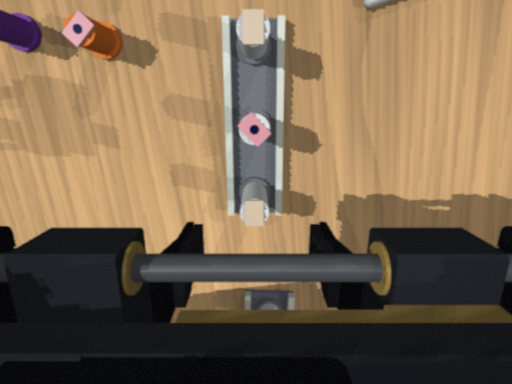

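The tall stand is upright and centred, spot at about (254,130). I'll measure the spot's position.

```bash
python3 -c "
from h import *
p,d,m=load('w7')
print(spot(p,m,254,130,.079), spot(p,m,254,130,.079,8,60))
K=m['intrinsics']; v,u=np.mgrid[:384,:512]; r=np.stack([(u-K[0,2])/K[0,0],-(v-K[1,2])/K[1,1],-np.ones(u.shape)],-1)*d[...,None]
X=r@m['attitude'].T+m['position']
S=X[100:160,225:285]; T=S[S[...,2]>.073]; print(len(T),T.mean(0),(T.max(0)+T.min(0))/2)
S=S[S[...,2]>.0765]; print(len(S),S.mean(0))
"
```

```text
spot px [253.9 129.1] 38
spot px [252. 131.] 1
[0.66976558 0.15970246 0.079     ] [0.66802022 0.15830618 0.079     ]
793 [0.67024611 0.15964385 0.08117609] [0.67018393 0.16067664 0.20378498]
581 [0.67035684 0.15953891 0.08339752]
```

Call:
{"fn": "carry_out", "kwargs": {
  "steps": [
    [-14,22,-20,0,0.7],
    [-15,23,-20,0,0.7],
    [-15,23,0,0,0.7],
    [-15,23,0,0,0.7],
    [-15,23,0,0,0.7],
    [-15,23,0,0,0.7],
    [-15,23,0,0,0.7],
    [-15,23,0,0,0.7],
    [-15,23,0,0,0.7],
    [-15,23,0,0,0.7],
    [-15,23,0,0,0.7],
    [-13,23,0,0,0.7]
  ]
}}

```text
time_s: 19.97
ee_pos: [0.457, -0.1514, 0.2103]
ee_rot: [[0.994, -0.105, -0.001], [-0.105, -0.994, 0.0], [-0.001, -0.0, -1.0]]
force: [0.8, -0.5, -0.2]
gripper_width: 0.0612
```

Call:
{"fn": "carry_out", "kwargs": {
  "steps": [
    [0,0,0,0,0.7],
    [0,0,0,0,0.7]
  ]
}}

```text
time_s: 20.13
ee_pos: [0.4576, -0.1516, 0.2106]
ee_rot: [[0.994, -0.108, -0.0], [-0.108, -0.994, 0.001], [-0.0, -0.001, -1.0]]
force: [0.4, -0.3, -0.2]
gripper_width: 0.0611
```

```bash
python3 -c "
from h import *
to(.455,-.184,.2,-6.1)
p,d,m=snap('wrist','w8')"
```

```text
t 20.13 pos [ 0.4576 -0.1516  0.2106] head -6.19 zaxis [-1.e-04  7.e-04 -1.e+00] tool delta mm [ 0.9 32.5 10.6] yaw -0.002 F [ 0.36 -0.28 -0.22] w 0.0611
```

View pics/w8.png

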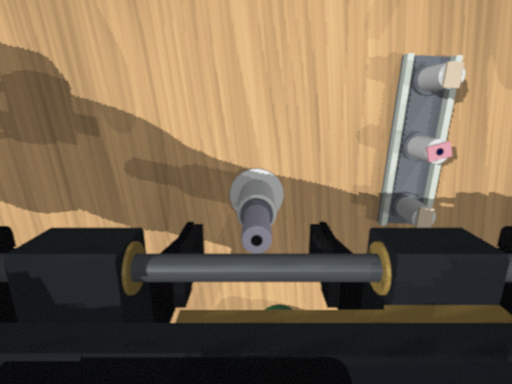

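The pen top has a dark centre at (257,240), between the fingers.

```bash
python3 -c "
from h import *
p,d,m=load('w8')
P=spot(p,m,257,240,.141,6,70); print(P, d[236,250],dp(m,d,250,236))
to(P[0],P[1],.094,-6.1)"
```

```text
spot px [256.1 240.2] 88
[ 0.45552426 -0.18310001  0.141     ] 0.2506083 [ 0.45087106 -0.17934597  0.13992393]
t 20.18 pos [ 0.4583 -0.1506  0.2106] head -6.08 zaxis [-2.e-04  5.e-04 -1.e+00] tool delta mm [  0.8  32.7 116.6] yaw 0.0 F [ 0.72  1.24 -0.64] w 0.0611
```

Call:
{"fn": "carry_out", "kwargs": {
  "steps": [
    [0.4,16,0,0,0.7],
    [0.4,16.5,0,0,0.7],
    [0,0,10,0,0.7],
    [0,0,25,0,0.7],
    [0,0,25,0,0.7],
    [0,0,25,0,0.7],
    [0,0,20,0,0.7],
    [0,0,11,0,0.7],
    [0,0,0,0,0.7],
    [0,0,0,0,0.7]
  ]
}}

```text
time_s: 21.02
ee_pos: [0.4556, -0.1833, 0.0947]
ee_rot: [[0.994, -0.106, -0.001], [-0.106, -0.994, -0.0], [-0.001, 0.0, -1.0]]
force: [0.7, -0.7, 0.7]
gripper_width: 0.0606
```

```bash
python3 -c "
from h import *
to(.4555,-.1831,.094,-6.1)"
```

```text
t 21.02 pos [ 0.4556 -0.1833  0.0947] head -6.07 zaxis [-1.2e-03 -4.0e-04 -1.0e+00] tool delta mm [-0.1 -0.1  0.7] yaw 0.0 F [ 0.66 -0.68  0.72] w 0.0606
```

Call:
{"fn": "carry_out", "kwargs": {
  "steps": [
    [0,0,0.7,0,0.4],
    [0,0,0,0,0.3],
    [0,0,0,0,0.2],
    [0,0,0,0,0.1],
    [0,0,0,0,0],
    [0,0,0,0,0],
    [0,0,0,0,0],
    [0,0,0,0,0],
    [0,0,0,0,0],
    [0,0,0,0,0]
  ],
  "force": 25
}}

```text
time_s: 21.85
ee_pos: [0.4554, -0.1838, 0.0942]
ee_rot: [[0.994, -0.107, 0.0], [-0.107, -0.994, 0.0], [0.0, -0.0, -1.0]]
force: [-2.0, 0.2, 3.6]
gripper_width: 0.0257
```

```bash
python3 -c "
from h import *
to(.4555,-.1831,.094,-6.1)"
```

```text
t 21.85 pos [ 0.4554 -0.1838  0.0942] head -6.13 zaxis [ 1.e-04  2.e-04 -1.e+00] tool delta mm [ 0.  -0.7  0.2] yaw -0.001 F [-1.99  0.2   3.57] w 0.0257
```

Call:
{"fn": "carry_out", "kwargs": {
  "steps": [
    [0,0,0,0,0],
    [0,0,-6,0,0],
    [0,0,-10,0,0],
    [0,0,-12,0,0],
    [0,0,-12,0,0],
    [0,0,-12,0,0],
    [0,0,-12,0,0],
    [0,0,-15,0,0],
    [0,0,-20,0,0],
    [0,0,-20,0,0],
    [0,0,-10,0,0],
    [0,0,0,0,0]
  ]
}}

```text
time_s: 22.85
ee_pos: [0.4564, -0.1843, 0.2255]
ee_rot: [[0.994, -0.107, 0.004], [-0.107, -0.994, 0.0], [0.004, -0.0, -1.0]]
force: [-0.7, -0.3, -0.9]
gripper_width: 0.0253
```

```bash
python3 -c "
from h import *
to(.6697,.1598,.22,-6.1)
snap('scene','s9');snap('wrist','w9')"
```

```text
t 22.85 pos [ 0.4564 -0.1843  0.2255] head -6.14 zaxis [ 0.004  0.    -1.   ] tool delta mm [ 175.2 -365.     6.3] yaw -0.001 F [-0.68 -0.28 -0.89] w 0.0253
```

View pics/s9.png

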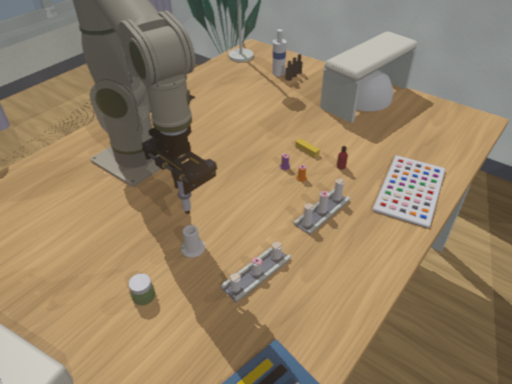

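View pics/w9.png

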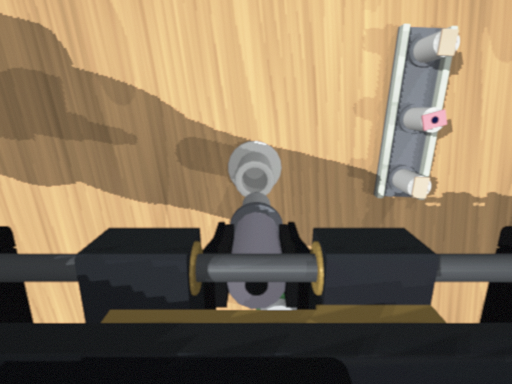

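The pen is out and upright, nose at scene (186,210). Both stands are seen standing in their trays. Moving over the tall stand.

Call:
{"fn": "carry_out", "kwargs": {
  "steps": [
    [7,-15,0,0,0],
    [14,-29,0,0,0],
    [15,-32,0,0,0],
    [15,-32,0,0,0],
    [15,-32,0,0,0],
    [15,-32,0,0,0],
    [15,-32,0,0,0],
    [15,-32,0,0,0],
    [15,-32,0,0,0],
    [15,-32,0,0,0],
    [15,-32,0,0,0],
    [12,-20,0,0,0]
  ]
}}

```text
time_s: 23.95
ee_pos: [0.6599, 0.1524, 0.2204]
ee_rot: [[0.995, -0.103, -0.003], [-0.103, -0.995, 0.0], [-0.003, -0.0, -1.0]]
force: [0.3, 0.4, -0.5]
gripper_width: 0.0252
```

Call:
{"fn": "carry_out", "kwargs": {
  "steps": [
    [4,-8,0,0,0],
    [2,-5,0,0,0],
    [0,0,0,0,0],
    [0,0,0,0,0],
    [0,0,0,0,0]
  ]
}}

```text
time_s: 24.37
ee_pos: [0.6671, 0.1585, 0.2233]
ee_rot: [[0.994, -0.109, -0.0], [-0.109, -0.994, -0.0], [0.0, 0.0, -1.0]]
force: [-0.8, -0.2, -0.4]
gripper_width: 0.0256
```

```bash
python3 -c "
from h import *
to(.6697,.1595,.22,-6.1)
snap('side','d10');snap('scene','s10')"
```

```text
t 24.37 pos [0.6671 0.1585 0.2233] head -6.25 zaxis [-0.e+00 -4.e-04 -1.e+00] tool delta mm [ 2.5 -1.2  3.3] yaw -0.003 F [-0.78 -0.23 -0.44] w 0.0256
```

Call:
{"fn": "carry_out", "kwargs": {
  "steps": [
    [2.5,-1.2,10,0,0],
    [0,0,15,0,0],
    [0,0,15,0,0],
    [0,0,8,0,0],
    [0,0,4,0,0],
    [0,0,0,0,0],
    [0,0,0,0,0],
    [0,0,0,0,0]
  ]
}}

```text
time_s: 25.13
ee_pos: [0.6704, 0.1613, 0.1721]
ee_rot: [[0.994, -0.107, 0.001], [-0.107, -0.994, 0.0], [0.001, -0.001, -1.0]]
force: [0.1, 0.2, -0.3]
gripper_width: 0.0251
```

```bash
python3 - <<'E'
from h import *
to(.6697,.1593,.158,-6.1)
for n,c in (('side',(150,180,300,290)),('scene',(270,130,400,250))):
    p,d,m=snap(n,n+'11'); u0,v0,u1,v1=c
    cv2.imwrite('pics/%s11c.png'%n,cv2.resize(p[v0:v1,u0:u1],None,fx=5,fy=5,interpolation=cv2.INTER_CUBIC)[:,:,::-1])
E
```

```text
t 25.13 pos [0.6704 0.1613 0.1721] head -6.14 zaxis [ 1.3e-03  4.0e-04 -1.0e+00] tool delta mm [-0.5  2.1 14.1] yaw -0.001 F [ 0.13  0.16 -0.34] w 0.0251
```

View pics/side11c.png

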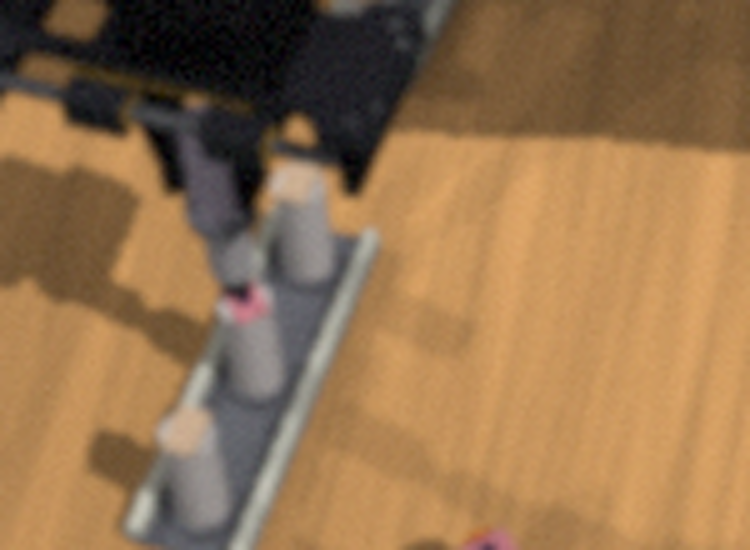

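View pics/scene11c.png

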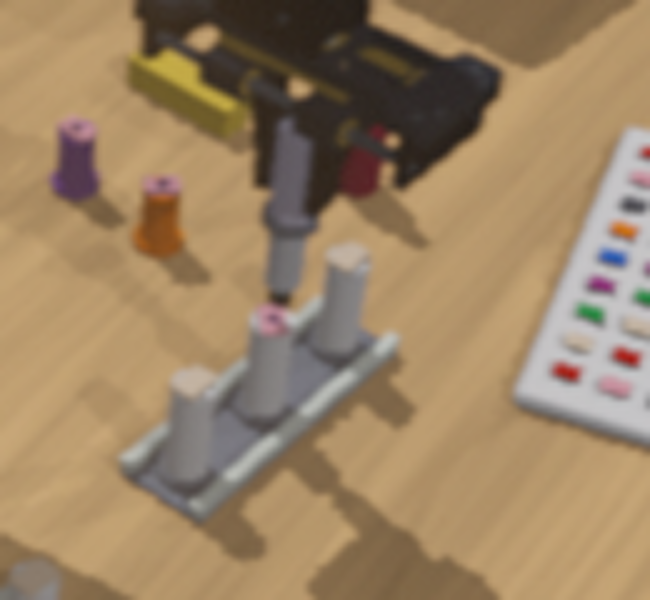

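The nose hangs just above the spot in both views, with the TCP about 2 mm off in y. I'll correct that and lower to about 5 mm above.

Call:
{"fn": "carry_out", "kwargs": {
  "steps": [
    [-0.7,2,3,0,0],
    [0,0,4,0,0],
    [0,0,2,0,0],
    [0,0,0,0,0],
    [0,0,0,0,0],
    [0,0,0,0,0]
  ]
}}

```text
time_s: 25.73
ee_pos: [0.6691, 0.1595, 0.1622]
ee_rot: [[0.994, -0.107, 0.0], [-0.107, -0.994, 0.0], [0.0, -0.0, -1.0]]
force: [0.9, 0.3, -0.9]
gripper_width: 0.0253
```

```bash
python3 - <<'E'
from h import *
to(.6697,.1593,.158,-6.1)
def proj(m,P):
    q=np.array(m['attitude']).T@(np.array(P)-m['position']); K=m['intrinsics']; return K[0,0]*q[0]/-q[2]+K[0,2], K[1,1]*-q[1]/-q[2]+K[1,2]
o=arm.get_obs(); e=o['ee_pos']
for n in ('side','scene'):
    p,d,m=snap(n,n+'12')
    N=e-[0,0,.0792]
    s=proj(m,[.6697,.1597,.079]); f=proj(m,N); print(n,'spot',np.round(s,1),'nose face',np.round(f,1))
    u0,v0=int(s[0])-24,int(s[1])-32
    c=cv2.resize(p[v0:v0+48,u0:u0+48],None,fx=12,fy=12,interpolation=cv2.INTER_NEAREST)[:,:,::-1].copy()
    for q,col in ((s,(0,255,0)),(f,(0,255,255))): cv2.circle(c,(int((q[0]-u0+.5)*12),int((q[1]-v0+.5)*12)),4,col,-1)
    cv2.imwrite('pics/%s12c.png'%n,c)
E
```

```text
t 25.73 pos [0.6691 0.1595 0.1622] head -6.13 zaxis [ 1.e-04  1.e-04 -1.e+00] tool delta mm [0.7 0.2 4.2] yaw -0.0 F [ 0.88  0.27 -0.9 ] w 0.0253
side spot [197.9 239.7] nose face [198.  238.8]
scene spot [324.9 193.1] nose face [324.8 192. ]
```

View pics/side12c.png

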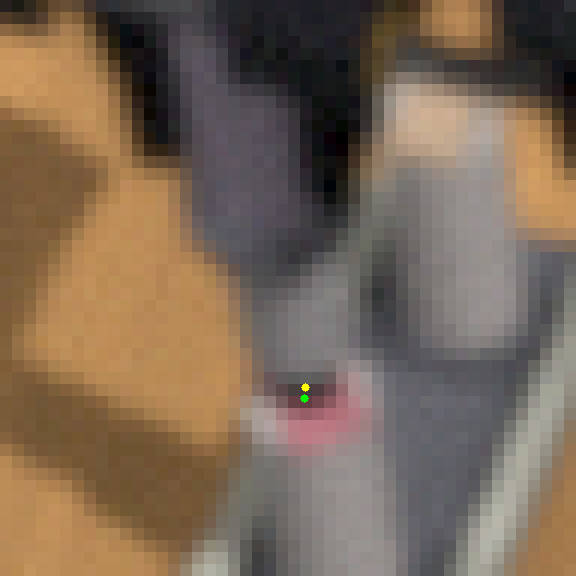

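View pics/scene12c.png

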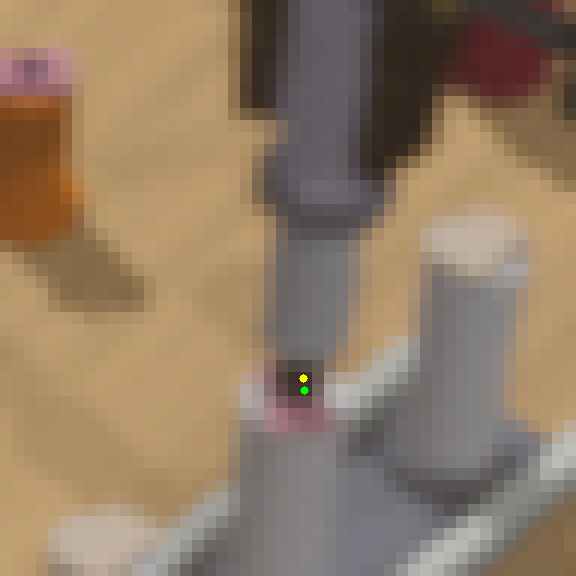

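Both views put the nose over the spot with the nose still free (force about -0.9 N, the pen's weight). Now I'll lower in small steps while watching the force.

Call:
{"fn": "carry_out", "kwargs": {
  "steps": [
    [0.5,0,1,0,0],
    [0,0,1,0,0],
    [0,0,0,0,0],
    [0,0,0,0,0]
  ]
}}

```text
time_s: 26.17
ee_pos: [0.6695, 0.1594, 0.16]
ee_rot: [[0.994, -0.107, -0.0], [-0.107, -0.994, 0.0], [-0.0, -0.0, -1.0]]
force: [-0.2, 0.7, -1.6]
gripper_width: 0.0255
```

Call:
{"fn": "carry_out", "kwargs": {
  "steps": [
    [0,0,1,0,0],
    [0,0,1,0,0],
    [0,0,0,0,0]
  ]
}}

```text
time_s: 26.42
ee_pos: [0.6696, 0.1594, 0.158]
ee_rot: [[0.994, -0.107, 0.0], [-0.107, -0.994, 0.0], [0.0, -0.0, -1.0]]
force: [1.1, 0.5, 1.0]
gripper_width: 0.0253
```

Call:
{"fn": "carry_out", "kwargs": {
  "steps": [
    [0,0,1,0,0],
    [0,0,1,0,0],
    [0,0,0,0,0]
  ]
}}

```text
time_s: 26.67
ee_pos: [0.6696, 0.1594, 0.1561]
ee_rot: [[0.994, -0.107, 0.0], [-0.107, -0.994, 0.0], [0.0, -0.0, -1.0]]
force: [-0.6, 0.3, 0.1]
gripper_width: 0.0255
```

Call:
{"fn": "carry_out", "kwargs": {
  "steps": [
    [0,0,0,0,0],
    [0,0,0,0,0]
  ]
}}

```text
time_s: 26.83
ee_pos: [0.6696, 0.1594, 0.1563]
ee_rot: [[0.994, -0.107, 0.0], [-0.107, -0.994, 0.0], [0.0, -0.0, -1.0]]
force: [0.1, 0.3, 0.9]
gripper_width: 0.0254
```

```bash
cat >> h.py <<'E'
def favg(n=20):
    F=[];Z=[];P=[]
    for i in range(n):
        o=arm.get_obs();F.append(o['force']);P.append(o['ee_pos']);imaging.snapshot('side')
    F=np.array(F);P=np.array(P);print('F',F.mean(0).round(2),'+-',(F.std(0)/n**.5).round(2),'pos',P.mean(0).round(5),'t',o['time_s'])
E
python3 -c "
from h import *
favg()"
```

```text
F [0.18 0.1  1.15] +- [0.1  0.1  0.13] pos [0.66957 0.15943 0.15619] t 27.7833
```

Call:
{"fn": "carry_out", "kwargs": {
  "steps": [
    [0,0,1,0,0],
    [0,0,1,0,0],
    [0,0,1,0,0],
    [0,0,0,0,0],
    [0,0,0,0,0]
  ]
}}

```text
time_s: 28.25
ee_pos: [0.6696, 0.1595, 0.1532]
ee_rot: [[0.994, -0.107, 0.0], [-0.107, -0.994, 0.0], [0.0, -0.0, -1.0]]
force: [0.3, -1.0, 2.0]
gripper_width: 0.0252
```

```bash
python3 -c "
from h import *
favg()"
```

```text
F [ 0.22 -0.1   2.06] +- [0.1  0.12 0.12] pos [0.66955 0.15944 0.15318] t 29.2
```

Force averages 2.06 N, or about 3.0 N on the nose after allowing for the pen's weight. The slope of ~0.3 N/mm fits the spring. That puts the nose in by 5–6 mm; another 0.5 mm centres it, then I'll check the pictures.

Call:
{"fn": "carry_out", "kwargs": {
  "steps": [
    [0,0,0.5,0,0],
    [0,0,0,0,0],
    [0,0,0,0,0],
    [0,0,0,0,0]
  ]
}}

```text
time_s: 29.58
ee_pos: [0.6695, 0.1595, 0.1526]
ee_rot: [[0.994, -0.107, 0.0], [-0.107, -0.994, 0.0], [0.0, -0.0, -1.0]]
force: [0.1, 0.0, 1.6]
gripper_width: 0.0259
```

```bash
python3 - <<'E'
from h import *
favg(12)
to(.6697,.1593,.152,-6.1)
cs=[]
for n,(u,v) in (('side',(198,235)),('scene',(325,190))):
    p,d,m=snap(n,n+'13')
    cs.append(cv2.resize(p[v-28:v+28,u-20:u+20],None,fx=10,fy=10,interpolation=cv2.INTER_NEAREST)[:,:,::-1])
cv2.imwrite('pics/c13.png',np.hstack(cs)); 
E
```

```text
F [ 0.47 -0.09  2.27] +- [0.2  0.12 0.18] pos [0.66953 0.15944 0.15265] t 30.1333
t 30.18 pos [0.6695 0.1594 0.1526] head -6.13 zaxis [ 0.e+00  1.e-04 -1.e+00] tool delta mm [0.2 0.1 0.6] yaw -0.001 F [ 0.36 -0.35  2.92] w 0.0258
```

View pics/c13.png

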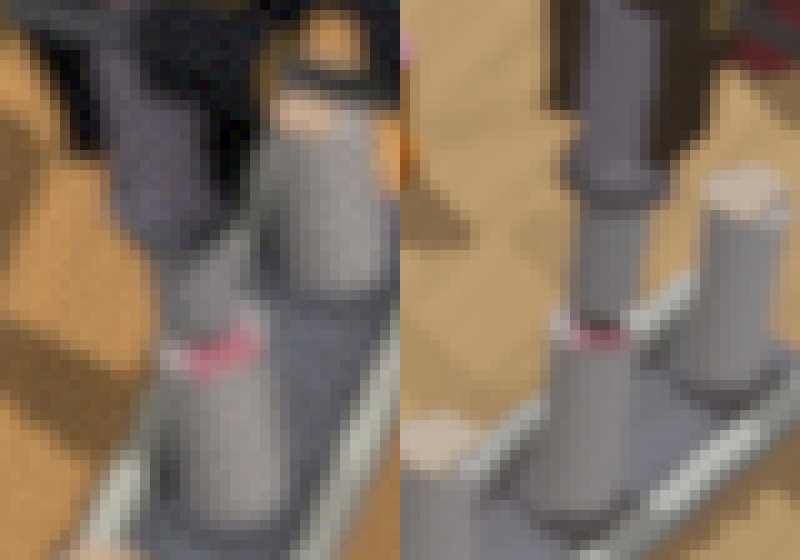

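View pics/scene13.png

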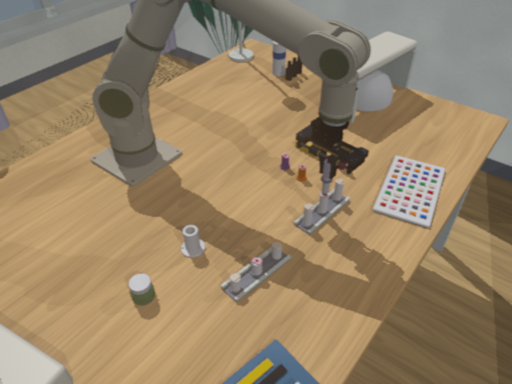

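The crops show the pen upright on the tall stand's spot, with a thin black band of nose left (~1.5 px against ~3.5 px before, which fits about half in). The wide view at (322,190) and (257,268) shows both stands upright, with the bottle and jar where they were. Handing in.

```bash
python3 -c "
from h import *
print(arm.hand_in())"
```

```text
the job is handed in; nothing more can be done
None
```

I placed both loose stands in the gaps of their matching trays, then lifted the lamp pen out and held it upright on the tall stand's dark blue spot. I handed the job in at about 30 s, still holding it there; no verdict was reported.

- **Stands:** Wrist pictures taken after each release showed them upright and in line with the fixed stands. The tall spot measured about 0.5 mm from the gap centre I worked out for that tray. I did not measure the short stand again; it looked centred.
- **Pen:** The arm's height and the spring slope of about 0.3 N/mm agree with the nose being 5–6 mm in. The averaged force is about 3.2 N on the nose, after allowing for the pen's weight. By the arm's reading, the pen's axis is about 0.5 mm from the spot's centre.
- **Less certain:** The press depth rests on force and arm height. The pictures only roughly confirm it, because just 1–2 pixels of nose were visible.
- **Failed step:** My first grasp of the short stand missed because I lifted before the fingers had closed. The stand was undisturbed, and I repeated the grasp with a longer wait.
- **Bystanders:** I never touched the bottle, jar, buffing block or the orange and purple stands. The final view shows them all in place, except the block, which is hidden behind the arm; it was in place in the view taken just after the pen was lifted.

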